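Slide the pepper mill home beside the salt

ROBOT

A 6-joint arm with a two-finger parallel gripper is mounted at the origin on a cart in front of the work surface, level with it; the furniture and walls round the work are solid. World frame = base frame: x ahead of the robot, y to its left, z up, the work surface at z = 0. Lengths are in m, angles in rad, forces in N, time in s.
With the tool pointing down it reaches from about 0.325 to 1 m from the base axis. Payload 5.1 kg.
Tool frame: the origin (TCP) lies at the very end of the fingers, on their centre line; the grasp point (between the pads) lies 19 mm behind it; z points along the fingers, y is the line along which they close (so a half turn about z gives the same grasp; the last joint's range is limited). The gripper opens to 85 mm and grips with 20 to 120 N. Pads are 22 mm wide; open, the fingers measure 114 mm over their backs; the gripper's body (76 mm by 85 mm) begins 54 mm behind the grasp point. The pads swing forward as they close: fully open they stand 13 mm farther back than shut.
Start: joints at [-1.297, 0.124, 1.65, -0, 1.367, -0.083], TCP at [0.227, -0.609, 0.231] pointing down, gripper open.
Joint ranges: [-2.61, 2.61], [-1.02, 2.33], [0.03, 2.71], [-1.35, 4.49], [0.32, 2.68], [-2.91, 2.91]. Speed limits (rad/s): [2.57, 2.57, 3.14, 3.14, 3.14, 3.14].

INTERFACE

Orientations are given as a rotation vector (axis times angle).
In Python, from rig import state, optics, job, boxes_of, tip_of gives the robot as it stands.
- The arm moves only by the shell command python3 -m inch 'ROWS' [OPENING] [FORCE]. ROWS is JSON, a list that holds one entry, the list of rows, each a list of 6 numbers: the shift along the world's x, y, z in units of 25 mm (1.0 is 25 mm), then the turn, a rotation vector about the world's x, y, z in units of 5 degrees (1.0 is 5 degrees). A call has 1 to 8 rows; each row shifts and turns the commanded pose from where the row before left it; what a row does not reach is not made up. A row lasts 1/10 s, in which the tool goes at most 50 mm and 8.59 degrees, less where a joint would pass 70% of its speed; a pose out of reach is approached as far as the arm can. A call with a number of a shift or a turn outside -1 to 1 is refused whole. A call with a gripper value outside its range is refused whole. OPENING is the opening, from 0 (shut) to 1 (fully open), set as the call begins (- or left out, the last holds). The fingers move at their own pace and stop on an object; FORCE is the grip in N (left out, the last holds). Time passes only in rows, so rows that do not move let the fingers close. It gives the time, the measured TCP pose, the force, the opening and the grip force at its end, in the units of the state.
- state(): the state, without advancing time (a new reading comes with each control period).
- optics.grab_frame(name): name is "scene" or "top" or "wrist"; returns a dict with "pixels" (400x640x3 uint8, red, green, blue), "z_map" (400x640 float32, m along the optical axis (not along the pixel's ray), 0 where there is no reading), "fovy" (degrees; the focal length in pixels is half the picture's height over the tangent of half this angle, whatever the lens; pixels are square), "cx", "cy" (the principal point, pixels), "rvec" (rotation vector, rad) and "tvec" (3), from world to camera coordinates, as OpenCV has them; the wrist camera has in their place "T_tool_cam" (4x4, takes a point from camera to tool coordinates, whose origin is the TCP and whose axes are the flange's). Camera axes: x right, y down, z forward; pixel columns grow to the right and rows downward; lengths in m; the calibration is good to about 2 mm. A picture is of the moment at which its call begins: read the wrist's pose just before it.
- job.job_done(): hands the job in; it is judged then, once.
Trained networks look in a picture, given as the dict that the camera call returned (one of the last four; its "shot" number tells which), for a name from the list of things; names that differ only in an ending like _2 or _b are one class to them, and where a whole thing is asked for, a point or a joint stands for the part that bears it (a point fixed in the world has none). Each returns a list of dicts, best first, with "p" (0 to 1); they miss things now and then, are a little off and sometimes report something else, mostly with a low value. They report only what shows in the picture. A call takes as long as a camera call. They do not tell look-alikes from the thing itself.
- boxes_of(picture, thing): "xyz" ([x, y, z] in m, in world coordinates, good to about 4 mm: the middle of the surface that is visible of it).
- tip_of(picture, thing): "xyz" ([x, y, z] in m, in world coordinates, good to about 4 mm: a listed point, or the origin of a listed thing).
The state is a dict: "clock": time; "joint_positions": joint angles; "qd": joint speeds; "joint_efforts": joint torques, N m; "ee_pos": TCP position; "ee_rot": TCP orientation; "contact_force": force on the tool from outside, world axes, zero at the start; "moment": the same for the moment, N m; "grip_width": opening from 0.0 (shut) to 1.0 (fully open); "grip_force": force on a finger pad.
Only numpy, scipy, OpenCV 4.12 (cv2) and the standard library are available. Lean on these libraries where they do the work, as an engineer would, in place of code of your own. Each camera call takes 0.05 s, during which the arm holds its last target. There are 200 camera calls.

TASK

Push the tall pepper mill across the worktop, low on its body so that it slides upright, into the open end of the rack lane where the salt shaker stands, until the mill stands right up against the salt shaker. Only push it gently with the fingers: do not grip, lift or topple it. Leave the other bottles and jars where they are and move clear when done.

Things in the scene. Friction and masses are not known exactly. Their poses are not given: they have to be found in the camera images.
- mill: Dark brown wooden pepper mill alone on the open worktop, right of the rack; round, 58 mm across the foot (widest), about 50 mm across the head, 200 mm tall, about 0.18 kg, loose. Origin: centre of its underside; z up. Tips if pushed high. An upright hand with closed fingers would hit its top first: lean the hand back or push with the back of a wide open finger, tips near the worktop.
- rack: Low pale wooden rack fixed to the worktop, no floor. Origin on the worktop; z up; its +x points into the lanes, from open end to end rail (world +y, to the left, within about 10 degrees). Two lanes along rack x, centred at rack y = +40 and -40 mm, each 70 mm wide clear. Rails 22 mm high, 10 mm thick, from x = -40 mm (open end) to x = +50 mm, the inner face of the end rail that closes both lanes.
- salt: Salt shaker with a clear round body and a grey dome top, 44 mm across and 90 mm tall, 0.1 kg, loose; stands in one of the two lanes (either one) 1 to 5 mm from the end rail. Origin: centre of its underside; z up. When the mill touches it, their centres are 51 mm apart. The mill may nudge it back against the end rail.
- sauce: Orange-brown slim sauce bottle with black cap, 44 mm across, 156 mm tall, loose; stands in the other lane. Origin: centre of its underside. Leave it alone.
- tumbler: Clear drinking glass, 79 mm across and 90 mm tall, loose, standing beyond the rack's closed end. Origin: centre of its underside. Leave it alone.
- spice: Small spice jar with white cap, 47 mm across and 98 mm tall, loose, on the near left part of the worktop. Origin: centre of its underside. Leave it alone.
- pills: Small white and blue pill jar, 43 mm across and 76 mm tall, loose, standing behind the rack, towards the wall. Origin: centre of its underside. Leave it alone.
Mind the look-alikes: they are no part of the job. Leave any purple look-alike of the mill alone.

How it is judged:
By the outcome, as a careful person would: the job done as asked, in the order asked, and still so for the second after the job is handed in, with the robot touching nothing.
It also fails if it takes over 64 s, if anything falls off the work surface, if the arm or the gripper's body presses on something with over 40 N, if the wrist force passes 120 N, or if a joint passes its speed limit or range.

## Working session

There is one attempt and no reset: what is moved stays moved. The work goes in short steps, Python scripts to look and compute and a shell command to move; the robot and the scene stay as the last step left them, time stands still between calls to the robot, and variables do not carry over. Pictures are saved under pics/ and viewed, at most 10 in all, crops included, and the job is handed in when it is done.

```bash
mkdir -p pics; cat > h.py <<'E'
import numpy as np, cv2
from rig import state, optics, job, boxes_of, tip_of
def save(f,n,crop=None,s=1):
    p=f["pixels"][...,::-1]
    if crop: a,b,c,d=crop; p=p[b:d,a:c]
    cv2.imwrite("pics/"+n,cv2.resize(p,None,fx=s,fy=s,interpolation=cv2.INTER_CUBIC))
def K(f):
    F=200/np.tan(np.radians(f["fovy"])/2); return np.array([[F,0,f["cx"]],[0,F,f["cy"]],[0,0,1.]])
def cloud(f):
    R=cv2.Rodrigues(np.array(f["rvec"],float))[0]; k=K(f); z=f["z_map"]
    v,u=np.mgrid[:400,:640]
    P=np.stack([(u-k[0,2])/k[0,0]*z,(v-k[1,2])/k[0,0]*z,z],-1)
    return (P-np.array(f["tvec"]).reshape(3))@R
def proj(f,p):
    return cv2.projectPoints(np.array([p],float),np.array(f["rvec"],float),np.array(f["tvec"],float),K(f),None)[0].ravel()
E
python3 - <<'E'
from h import *
np.set_printoptions(precision=4,suppress=True)
s=state(); print({k:s[k] for k in("clock","ee_pos","ee_rot","contact_force","grip_width")})
for n in("scene","top"):
    f=optics.grab_frame(n); save(f,n+"0.png")
    for t in("mill","rack","salt","sauce","tumbler","spice","pills"):
        for fn in(tip_of,boxes_of):
            for r in fn(f,t)[:3]: print(n,t,fn.__name__,np.array(r["xyz"]),round(r["p"],2),proj(f,r["xyz"]).round())
E
```

```text
{'clock': 0.0, 'ee_pos': array([ 0.2268, -0.6085,  0.2301]), 'ee_rot': array([-3.0897, -0.5571,  0.0003]), 'contact_force': array([ 0.9579, -0.7348, -0.2441]), 'grip_width': 0.9984277075416128}
scene mill call [0.2127 0.4018 0.0013] 0.96 [313. 291.]
scene mill call [0.4712 0.0489 0.0009] 0.65 [384. 189.]
scene mill call [0.1946 0.4054 0.1005] 0.86 [316. 255.]
scene mill call [0.4569 0.058  0.0952] 0.75 [387. 160.]
scene rack call [0.4788 0.3744 0.0033] 0.76 [273. 219.]
scene rack call [0.4738 0.378  0.0157] 0.63 [272. 216.]
scene salt call [0.4443 0.404  0.0003] 0.58 [267. 230.]
scene salt call [0.4261 0.4067 0.0638] 0.87 [266. 211.]
scene sauce call [0.5245 0.3974 0.0036] 0.62 [257. 212.]
scene sauce call [0.5091 0.4037 0.0957] 0.92 [253. 183.]
scene tumbler call [0.4713 0.53   0.0002] 0.79 [210. 240.]
scene tumbler call [0.445  0.5068 0.0642] 0.82 [220. 219.]
scene tumbler call [0.6373 0.3964 0.0488] 0.63 [241. 178.]
scene spice call [ 0.3267  0.4388 -0.0008] 0.79 [272. 264.]
scene spice call [0.3042 0.4427 0.0621] 0.87 [273. 246.]
scene pills call [ 0.6543  0.3905 -0.0001] 0.72 [2
[... 197 characters left out ...]
 0.3937 0.1727] 0.73 [271. 300.]
top rack call [ 0.4815  0.3755 -0.0003] 0.63 [281. 200.]
top rack call [0.4783 0.3947 0.0172] 0.89 [273. 200.]
top salt call [0.4445 0.404  0.0004] 0.71 [271. 214.]
top salt call [0.4365 0.4013 0.0799] 0.53 [268. 211.]
top sauce call [0.5264 0.4018 0.0012] 0.96 [270. 185.]
top sauce call [0.5156 0.395  0.1056] 0.9 [268. 178.]
top tumbler call [0.4759 0.5306 0.0008] 0.64 [224. 206.]
top tumbler call [0.4806 0.5357 0.0367] 0.79 [219. 202.]
top spice call [ 0.3223  0.4387 -0.0008] 0.69 [260. 260.]
top spice call [0.3206 0.433  0.0975] 0.92 [257. 257.]
top pills call [ 0.6513  0.3892 -0.0029] 0.66 [272. 142.]
top pills call [0.6424 0.3871 0.0689] 0.84 [270. 136.]
```

View pics/scene0.png

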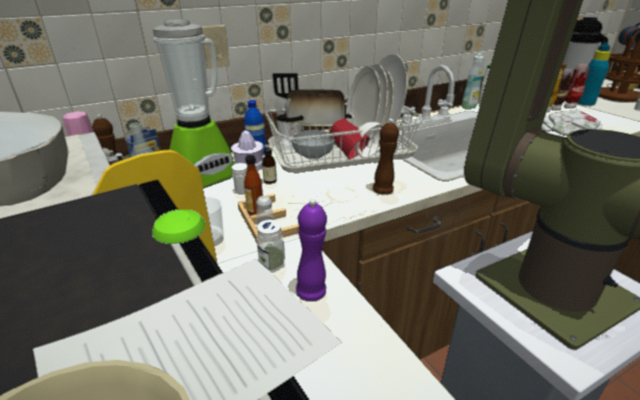

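View pics/top0.png

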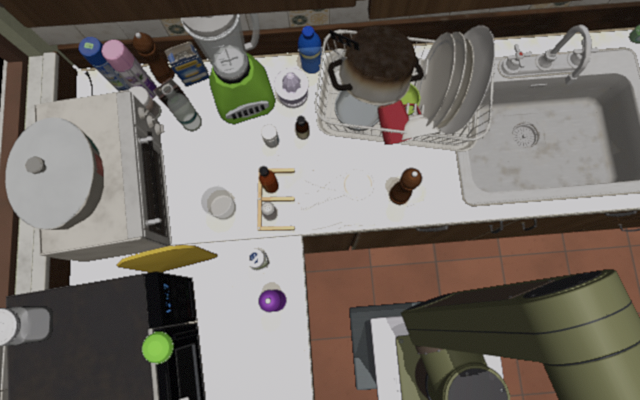

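The brown mill is at scene (384,189) and top (399,195). The only other candidate for it is the purple look-alike, at scene (313,291) and top (271,300). The description says brown and right of the rack, so I choose the first. The salt shaker is in the near lane, top (271,214), and the sauce bottle is in the far lane, top (270,185). Next I'll refine the positions and check a crop.

```bash
cat >> h.py <<'E'
from scipy.optimize import least_squares
def circ(P,r,c0):
    g=lambda c:np.hypot(P[:,0]-c[0],P[:,1]-c[1])-r
    return least_squares(g,c0,loss="soft_l1",f_scale=.002).x
def near(C,xy,rad,z0,z1):
    m=(np.hypot(C[...,0]-xy[0],C[...,1]-xy[1])<rad)&(C[...,2]>z0)&(C[...,2]<z1); return C[m],m
E
python3 - <<'E'
from h import *
np.set_printoptions(precision=4,suppress=True)
for n in("scene","top"):
    f=optics.grab_frame(n); C=cloud(f)
    P,_=near(C,(.471,.05),.06,.004,.022); print(n,"mill foot",len(P),circ(P,.029,(.471,.05)) if len(P)>5 else 0)
    P,_=near(C,(.471,.05),.06,.175,.21); print("mill head",len(P),P.mean(0), P.max(0),P.min(0))
    P,_=near(C,(.4445,.404),.032,.03,.06); print("salt",len(P),circ(P,.022,(.4445,.404)) if len(P)>5 else 0)
    P,_=near(C,(.4445,.404),.032,.08,.1); print("salt top",len(P),P.mean(0) if len(P) else 0)
    m=(abs(C[...,0]-.48)<.11)&(abs(C[...,1]-.375)<.09)&(C[...,2]>.014)&(C[...,2]<.027)
    Q=C[m]; px=f["pixels"][m].astype(int); k=(px[:,0]>150)&(px[:,0]-px[:,2]>50)
    Q=Q[k]; print("rack",len(Q)); r=cv2.minAreaRect((Q[:,:2]*1000).astype(np.float32)); print(r)
    # rails: line fit per rail
    np.save("rack_"+n+".npy",Q)
    e=C[(abs(C[...,1]-.15)<.05)&(abs(C[...,2])<.006)&(C[...,0]>.2)]; print("worktop front edge x",np.percentile(e[:,0],.5) if len(e) else 0)
    if n=="top": save(f,"crop.png",(220,120,480,260),3)
E
```

```text
scene mill foot 141 [0.4731 0.0503]
mill head 130 [0.4668 0.0536 0.184 ] [0.4854 0.0686 0.1987] [0.453  0.034  0.1752]
salt 173 [0.4499 0.4036]
salt top 93 [0.4406 0.4061 0.0849]
rack 281
((483.3092041015625, 388.3312683105469), (98.07315826416016, 172.12132263183594), 86.72135925292969)
worktop front edge x 0.38147908480898796
top mill foot 125 [0.4718 0.0509]
mill head 253 [0.4706 0.0498 0.1846] [0.493  0.0696 0.2018] [0.451  0.0269 0.175 ]
salt 76 [0.4478 0.4052]
salt top 118 [0.4441 0.4023 0.0858]
rack 336
((481.03436279296875, 386.93310546875), (94.9244613647461, 166.7467498779297), 86.19249725341797)
worktop front edge x 0.38172082275745345
```

View pics/crop.png

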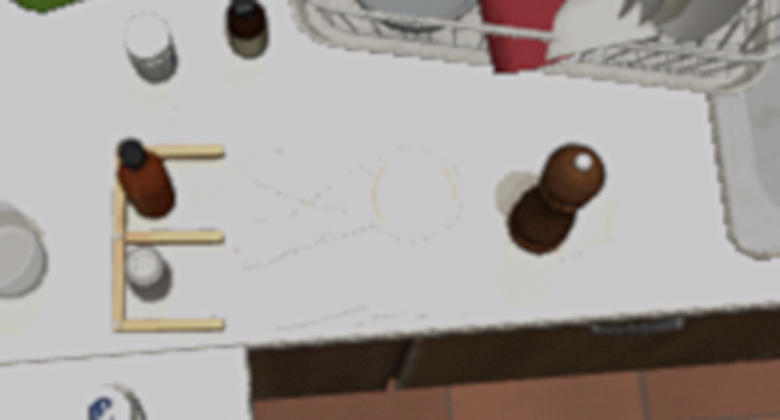

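Crop: the brown mill stands alone at crop (545,225), with its foot to the lower left. The salt shaker is at (147,270) in the near lane, which is open to the right. I'll fit the rail lines more closely and make the first move.

```bash
python3 - <<'E'
from h import *
np.set_printoptions(precision=4,suppress=True)
# model fit of the rack's rail tops: silhouette distance to the rectangles
def sd(p,c,h): d=abs(p-c)-h; return np.hypot(*np.maximum(d,0).T)+np.minimum(d.max(1),0)
rails=[((5,80),(45,5)),((5,0),(45,5)),((5,-80),(45,5)),((55,0),(5,85))]
for n in("scene","top"):
    Q=np.load(f"rack_{n}.npy"); Q=Q[Q[:,2]>.018,:2]*1000
    def g(v):
        c,s=np.cos(v[2]),np.sin(v[2]); d=Q-v[:2]; L=np.c_[d@[c,s],d@[-s,c]]
        return np.minimum.reduce([sd(L,np.array(a),np.array(b)) for a,b in rails])+5
    best=min((least_squares(g,(481,378,np.radians(a)),loss="soft_l1",f_scale=3) for a in(83,87,91,95)),key=lambda r:r.cost)
    v=best.x; c,s=np.cos(v[2]),np.sin(v[2])
    print(n,len(Q),v[:2],np.degrees(v[2]),"lane mouth",v[:2]-40*np.array([c,s])+40*np.array([-s,c]),"end",v[:2]+50*np.array([c,s])+40*np.array([-s,c]))
E
python3 -m inch '[[[0,1,0,0,0,1],[0,1,0,0,0,1],[0,1,0,0,0,1],[0,1,0,0,0,1],[0,1,0,0,0,1],[0,1,0,0,0,1],[0,1,0,0,0,1],[0,1,0,0,0,1]]]' 0.3
```

```text
scene 271 [481.7375 377.827 ] 86.3717722840431 lane mouth [439.2864 340.4385] end [444.9818 430.2581]
top 326 [480.6846 375.1253] 86.06740310059278 lane mouth [438.0355 337.9628] end [444.2079 427.7509]
clock: 2.4
ee_pos: [0.2269, -0.4081, 0.2314]
ee_rot: [2.712, 1.586, 0.0]
contact_force: [-0.3, 0.0, 0.7]
grip_width: 0.301
grip_force: 0.0
```

```bash
python3 -m inch '[[[1,1,0.2,0,0,1],[1,1,0.2,0,0,1],[1,1,0.2,0,0,1],[1,1,0.2,0,0,1],[1,1,0.2,0,0,1],[1,1,0,0,0,0.92],[1,1,0,0,0,0],[1,1,0,0,0,0]]]'
python3 -m inch '[[[1,1,0,1,0,0],[0.9,1,0,1,0,0],[0,1,0,1,0,0],[0,1,0,1,0,0],[0,0.5,0,1,0,0],[0,0,0,1,0,0],[0,0,0,1,0,0],[0,0,0,1,0,0]]]'
python3 - <<'E'
from h import *
from scipy.spatial.transform import Rotation as R
s=state(); print(s["clock"],s["ee_pos"],R.from_rotvec(s["ee_rot"]).as_matrix().round(3),s["joint_positions"])
E
```

```text
clock: 3.2
ee_pos: [0.4279, -0.2079, 0.2567]
ee_rot: [2.22, 2.222, 0.0]
contact_force: [0.5, -0.4, -0.4]
grip_width: 0.304
grip_force: 0.0
clock: 4.0
ee_pos: [0.4746, -0.0967, 0.2568]
ee_rot: [-1.814, -1.817, -0.665]
contact_force: [0.0, 0.4, -0.2]
grip_width: 0.305
grip_force: 0.0
4.0 [ 0.47464687 -0.09665019  0.25677403] [[-0.002  1.     0.001]
 [ 0.764  0.001  0.645]
 [ 0.645  0.002 -0.764]] [-0.62215506 -0.07352317  1.91887107  0.55948369  1.72536165 -0.65865636]
```

```bash
python3 -m inch '[[[0,0.3,-1,0,0,0],[0,0.3,-1,0,0,0],[0,0.3,-1,0,0,0],[0,0.3,-1,0,0,0],[0,0.3,-1,0,0,0],[0,0.3,-1,0,0,0],[0,0.3,-1,0,0,0],[0,0.2,-1,0,0,0]]]'
python3 -m inch '[[[0,0.2,-0.8,0,0,0],[0,0.1,-0.5,0,0,0],[0,0,-0.3,0,0,0],[0,0,0,0,0,0]]]'
python3 - <<'E'
from h import *
f=optics.grab_frame("scene"); save(f,"s1.png",(320,90,480,220),4)
E
```

```text
clock: 4.8
ee_pos: [0.4746, -0.0388, 0.0555]
ee_rot: [-1.816, -1.819, -0.662]
contact_force: [-0.5, -0.3, -0.4]
grip_width: 0.298
grip_force: 0.0
clock: 5.2
ee_pos: [0.4743, -0.0315, 0.0159]
ee_rot: [-1.816, -1.817, -0.661]
contact_force: [-0.6, -0.4, 0.6]
grip_width: 0.305
grip_force: 0.0
```

View pics/s1.png

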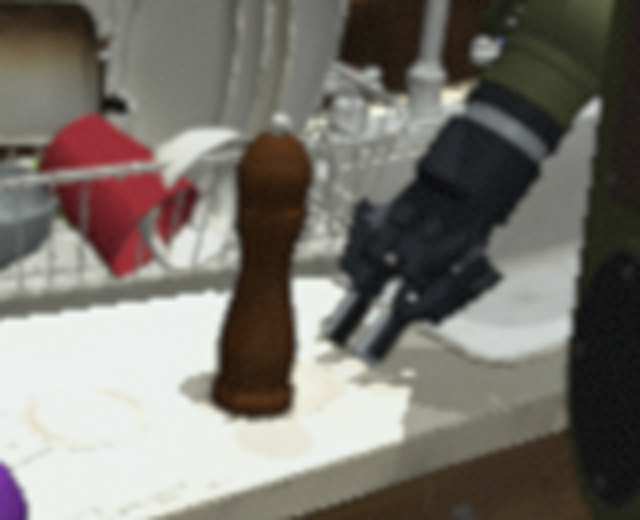

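Crop: the leaned hand, at about (370,340), stands behind the mill's foot at (255,395) with its fingertips near the worktop. I'll start the push.

```bash
python3 -m inch '[[[-0.1,0.4,-0.1,0,0,0],[0,0.4,0,0,0,0],[0,0.4,0,0,0,0],[0,0.2,0,0,0,0],[0,0.2,0,0,0,0],[0,0.2,0,0,0,0],[0,0.2,0,0,0,0],[0,0.2,0,0,0,0]]]'
python3 -m inch '[[[0,0.2,0,0,0,0],[0,0.2,0,0,0,0],[0,0.2,0,0,0,0],[0,0.2,0,0,0,0],[-0.02,0.2,0,0,0,0],[-0.02,0.2,0,0,0,0],[-0.02,0.2,0,0,0,0],[-0.02,0.2,0,0,0,0]]]'
cat > m.py <<'E'
from h import *
np.set_printoptions(precision=4,suppress=True)
s=state(); t=s["ee_pos"]; print(s["clock"],"tcp",t)
for n in("scene","top"):
    f=optics.grab_frame(n); C=cloud(f); px=f["pixels"].astype(int)
    g=(t[0],t[1]+.035)
    brown=(px[...,0]-px[...,2]>12)&(px.max(-1)<170)&(px[...,0]>px[...,1]+8)
    for z0,z1,r in((.004,.022,.029),(.03,.06,0),(.165,.21,.0)):
        P,m=near(C,g,.07,z0,z1); P=P[brown[m]]
        print(n,z0,len(P),(circ(P,r,g) if r else (P.max(0)+P.min(0))/2) if len(P)>5 else 0)
    print([(np.array(r["xyz"]),round(r["p"],2)) for r in tip_of(f,"mill") if abs(r["xyz"][0]-t[0])<.1])
E
python3 m.py
```

```text
clock: 6.05
ee_pos: [0.4723, 0.0235, 0.0139]
ee_rot: [-1.817, -1.818, -0.662]
contact_force: [0.3, -1.2, -0.7]
grip_width: 0.302
grip_force: 0.6
clock: 6.85
ee_pos: [0.4699, 0.0639, 0.0138]
ee_rot: [-1.816, -1.818, -0.662]
contact_force: [0.7, -1.3, 1.4]
grip_width: 0.298
grip_force: 0.8
6.85 tcp [0.4699 0.0639 0.0138]
scene 0.004 126 [0.4714 0.0958]
scene 0.03 207 [0.4582 0.0997 0.045 ]
scene 0.165 204 [0.4639 0.0983 0.1769]
[(array([ 0.4695,  0.0952, -0.0003]), 0.89)]
top 0.004 51 [0.4703 0.0961]
top 0.03 73 [0.461  0.0886 0.0462]
top 0.165 297 [0.4666 0.094  0.1812]
[(array([ 0.4712,  0.0963, -0.0027]), 0.8)]
```

```bash
for i in 1; do python3 -m inch '[[[-0.03,0.2,0,0,0,0],[-0.03,0.2,0,0,0,0],[-0.03,0.2,0,0,0,0],[-0.03,0.2,0,0,0,0],[-0.03,0.2,0,0,0,0],[-0.03,0.2,0,0,0,0],[-0.03,0.2,0,0,0,0],[-0.03,0.2,0,0,0,0]]]'; done
python3 -m inch '[[[-0.03,0.2,0,0,0,0],[-0.03,0.2,0,0,0,0],[-0.03,0.2,0,0,0,0],[-0.03,0.2,0,0,0,0],[-0.03,0.2,0,0,0,0],[-0.03,0.2,0,0,0,0],[-0.03,0.2,0,0,0,0],[-0.03,0.2,0,0,0,0]]]'
python3 -m inch '[[[-0.04,0.2,0,0,0,0],[-0.04,0.2,0,0,0,0],[-0.04,0.2,0,0,0,0],[-0.04,0.2,0,0,0,0],[-0.04,0.2,0,0,0,0],[-0.04,0.2,0,0,0,0],[-0.04,0.2,0,0,0,0],[-0.04,0.2,0,0,0,0]]]'
python3 m.py
```

```text
clock: 7.85
ee_pos: [0.4639, 0.1039, 0.0138]
ee_rot: [-1.816, -1.818, -0.662]
contact_force: [0.4, -1.8, 0.3]
grip_width: 0.299
grip_force: 0.8
clock: 8.65
ee_pos: [0.4579, 0.1439, 0.0138]
ee_rot: [-1.816, -1.818, -0.662]
contact_force: [0.4, -0.6, -0.1]
grip_width: 0.301
grip_force: 0.8
clock: 9.45
ee_pos: [0.4499, 0.1838, 0.0138]
ee_rot: [-1.816, -1.818, -0.662]
contact_force: [0.7, -1.5, 1.2]
grip_width: 0.301
grip_force: 0.8
9.45 tcp [0.4499 0.1838 0.0138]
scene 0.004 138 [0.4512 0.2156]
scene 0.03 230 [0.4418 0.21   0.045 ]
scene 0.165 244 [0.4426 0.2182 0.181 ]
[(array([ 0.4489,  0.2155, -0.0033]), 0.86)]
top 0.004 39 [0.4507 0.2165]
top 0.03 60 [0.4342 0.2185 0.0459]
top 0.165 296 [0.4463 0.2162 0.1836]
[(array([ 0.4454,  0.215 , -0.0001]), 0.94)]
```

```bash
python3 -m inch '[[[-0.03,0.2,0,0,0,0],[-0.03,0.2,0,0,0,0],[-0.03,0.2,0,0,0,0],[-0.03,0.2,0,0,0,0],[-0.03,0.2,0,0,0,0],[-0.03,0.2,0,0,0,0],[-0.03,0.2,0,0,0,0],[-0.03,0.2,0,0,0,0]]]'
python3 -m inch '[[[-0.03,0.2,0,0,0,0],[-0.03,0.2,0,0,0,0],[-0.03,0.2,0,0,0,0],[-0.03,0.2,0,0,0,0],[-0.03,0.2,0,0,0,0],[-0.03,0.2,0,0,0,0],[-0.03,0.2,0,0,0,0],[-0.03,0.2,0,0,0,0]]]'
python3 m.py
python3 - <<'E'
from h import *
f=optics.grab_frame("top"); save(f,"t2.png",(220,150,380,260),4)
E
```

```text
clock: 10.45
ee_pos: [0.4439, 0.2239, 0.0138]
ee_rot: [-1.816, -1.818, -0.662]
contact_force: [0.6, -1.8, 0.5]
grip_width: 0.303
grip_force: 0.7
clock: 11.25
ee_pos: [0.4379, 0.2639, 0.0138]
ee_rot: [-1.816, -1.818, -0.662]
contact_force: [1.2, -1.3, -0.7]
grip_width: 0.299
grip_force: 0.7
11.25 tcp [0.4379 0.2639 0.0138]
scene 0.004 65 [0.4442 0.3492]
scene 0.03 32 [0.4278 0.3003 0.0509]
scene 0.165 265 [0.4315 0.2981 0.1772]
[(array([ 0.4349,  0.2945, -0.0016]), 0.89)]
top 0.004 51 [0.4383 0.3001]
top 0.03 56 [0.4212 0.2965 0.0469]
top 0.165 295 [0.4343 0.2949 0.1788]
[(array([ 0.4379,  0.2962, -0.0002]), 0.61)]
```

View pics/t2.png

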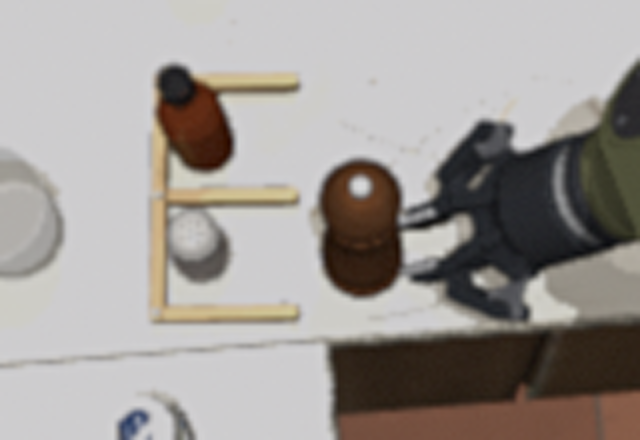

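Crop: the mill's foot at about (362,258) is centred on the near lane, between rails at (230,195) and (230,313). The salt shaker is at (197,240). I'll continue along the lane.

```bash
python3 -m inch '[[[0.01,0.2,0,0,0,0],[0.01,0.2,0,0,0,0],[0.01,0.2,0,0,0,0],[0.01,0.2,0,0,0,0],[0.01,0.2,0,0,0,0],[0.01,0.2,0,0,0,0],[0.01,0.2,0,0,0,0],[0.01,0.2,0,0,0,0]]]'
python3 -m inch '[[[0.01,0.1,0,0,0,0],[0.01,0.1,0,0,0,0],[0.01,0.1,0,0,0,0],[0.01,0.1,0,0,0,0],[0,0,0,0,0,0]]]'
python3 m.py
cat > g.py <<'E'
from h import *
np.set_printoptions(precision=4,suppress=True)
for n in("scene","top"):
    f=optics.grab_frame(n); C=cloud(f)
    P,_=near(C,(.446,.405),.03,.03,.06); P=P[P[:,1]>.385]; print(n,"salt",len(P),circ(P,.022,(.447,.404)))
    P,_=near(C,(.446,.405),.026,.08,.1); print("salt top",len(P),P.mean(0))
    for t in("salt","mill"): print(t,[(np.array(r["xyz"]),round(r["p"],2)) for r in tip_of(f,t)])
save(f,"g%d.png"%int(state()["clock"]*10),(220,150,380,260),4); print(state()["clock"])
E
python3 g.py
```

```text
clock: 12.3
ee_pos: [0.44, 0.3039, 0.0138]
ee_rot: [-1.816, -1.818, -0.661]
contact_force: [-0.4, -0.6, 0.6]
grip_width: 0.296
grip_force: 0.6
clock: 12.8
ee_pos: [0.441, 0.3137, 0.0139]
ee_rot: [-1.816, -1.818, -0.662]
contact_force: [0.5, -0.3, -1.0]
grip_width: 0.3
grip_force: 0.2
12.8 tcp [0.441  0.3137 0.0139]
scene 0.004 195 [0.4265 0.3609]
scene 0.03 254 [0.4289 0.3731 0.0453]
scene 0.165 270 [0.432  0.3492 0.178 ]
[(array([ 0.4392,  0.3451, -0.004 ]), 0.96)]
top 0.004 72 [0.4291 0.3683]
top 0.03 65 [0.429  0.344  0.0453]
top 0.165 289 [0.4382 0.3433 0.1788]
[(array([ 0.4383,  0.3464, -0.0022]), 0.72)]
scene salt 177 [0.4495 0.4029]
salt top 92 [0.4399 0.4048 0.085 ]
salt [(array([0.4437, 0.4026, 0.0016]), 0.62), (array([0.6538, 0.3898, 0.0017]), 0.57)]
mill [(array([ 0.4408,  0.3435, -0.    ]), 0.98)]
top salt 69 [0.4473 0.4053]
salt top 117 [0.443  0.4018 0.0862]
salt [(array([ 0.4403,  0.4049, -0.0009]), 0.81)]
mill [(array([ 0.4409,  0.3423, -0.0007]), 0.92), (array([ 0.2149,  0.3996, -0.0052]), 0.84)]
13.3
```

```bash
python3 -m inch '[[[0,0.08,0,0,0,0],[0.01,0.08,0,0,0,0],[0,0.08,0,0,0,0],[0.01,0.08,0,0,0,0],[0,0,0,0,0,0]]]'
python3 g.py
python3 -m inch '[[[0,0.04,0,0,0,0],[0,0,0,0,0,0]]]' | grep -E "ee_pos|contact"
python3 -m inch '[[[0,0.04,0,0,0,0],[0,0,0,0,0,0]]]' | grep -E "ee_pos|contact"
python3 g.py
```

```text
clock: 13.8
ee_pos: [0.4415, 0.3217, 0.0139]
ee_rot: [-1.816, -1.818, -0.662]
contact_force: [0.9, -0.6, 0.0]
grip_width: 0.304
grip_force: 0.3
scene salt 177 [0.4493 0.4029]
salt top 93 [0.4397 0.4051 0.085 ]
salt [(array([0.4427, 0.4008, 0.0003]), 0.73)]
mill [(array([0.2138, 0.3994, 0.0013]), 0.86), (array([ 0.4389,  0.3515, -0.0011]), 0.56)]
top salt 68 [0.4478 0.4051]
salt top 115 [0.4432 0.4019 0.0862]
salt [(array([0.4409, 0.4029, 0.003 ]), 0.74)]
mill [(array([ 0.2167,  0.4046, -0.0024]), 0.88), (array([ 0.4408,  0.3541, -0.0035]), 0.75)]
14.1
ee_pos: [0.4415, 0.3224, 0.0138]
contact_force: [-0.5, -0.9, -0.3]
ee_pos: [0.4415, 0.3235, 0.0139]
contact_force: [0.8, -1.0, 0.5]
scene salt 180 [0.4499 0.4035]
salt top 88 [0.4409 0.4059 0.085 ]
salt [(array([ 0.4407,  0.4018, -0.0009]), 0.64)]
mill [(array([0.2142, 0.4043, 0.0027]), 0.96)]
top salt 71 [0.4478 0.4056]
salt top 118 [0.444  0.4021 0.0858]
salt [(array([0.4417, 0.406 , 0.0008]), 0.61)]
mill [(array([ 0.2119,  0.4045, -0.0051]), 0.87), (array([ 0.4408,  0.3514, -0.0038]), 0.58)]
14.8
```

The salt shaker is just starting to move. I'll push on a few more millimetres to confirm contact.

```bash
for_=0
python3 -m inch '[[[0,0.04,0,0,0,0],[0,0.04,0,0,0,0],[0,0,0,0,0,0]]]' | grep -E "ee_pos|contact"
python3 g.py | grep -E "salt [0-9t]"
python3 -m inch '[[[0,0.04,0,0,0,0],[0,0,0,0,0,0]]]' | grep -E "ee_pos|contact"
python3 g.py| grep -E "salt [0-9t]"
```

```text
ee_pos: [0.4415, 0.3255, 0.0138]
contact_force: [1.0, -2.1, 0.6]
scene salt 184 [0.4508 0.4053]
salt top 93 [0.4421 0.4084 0.0852]
top salt 87 [0.4487 0.4076]
salt top 124 [0.4462 0.4051 0.0856]
ee_pos: [0.4415, 0.3265, 0.0138]
contact_force: [-0.7, -1.6, -0.3]
scene salt 195 [0.4507 0.4059]
salt top 94 [0.4422 0.4088 0.085 ]
top salt 80 [0.449  0.4087]
salt top 115 [0.4464 0.4065 0.0863]
```

```bash
ls pics | tail -3; cp "pics/$(ls -t pics | head -1)" pics/last.png
```

```text
scene0.png
t2.png
top0.png
```

View pics/last.png

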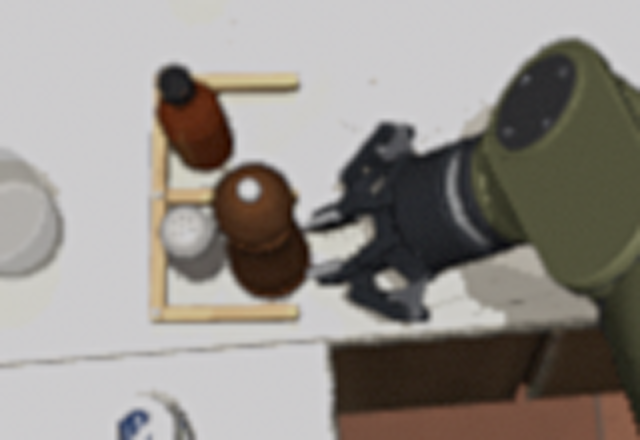

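Crop: the mill at (265,245) is in the lane and touching the salt shaker at (190,240), which it has nudged about 4 mm to the end rail. I'll back away.

```bash
python3 -m inch '[[[0,-0.1,0,0,0,0],[0,-0.2,0,0,0,0],[0,-0.5,0,0,0,0],[0,-0.8,0,0,0,0],[0,-1,0.3,0,0,0],[0,-1,0.5,0,0,0],[0,-1,1,0,0,0],[0,-1,1,0,0,0]]]'
python3 -m inch '[[[0,-0.5,1,0,0,0],[0,-0.5,1,0,0,0],[0,-0.5,1,0,0,0],[0,0,1,0,0,0],[0,0,0,0,0,0],[0,0,0,0,0,0]]]'
sed -i 's/(t\[0\],t\[1\]+.035)/(.440,.357)/' m.py; python3 m.py; python3 g.py
python3 - <<'E'
from h import *
f=optics.grab_frame("scene"); save(f,"s9.png",(200,110,360,270),4)
for t in("sauce","spice","pills","tumbler"): print(t,[np.array(r["xyz"]).round(3) for r in tip_of(f,t)])
E
```

```text
clock: 16.7
ee_pos: [0.4407, 0.1848, 0.0841]
ee_rot: [-1.817, -1.816, -0.66]
contact_force: [0.9, 0.0, -0.7]
grip_width: 0.3
grip_force: 0.0
clock: 17.3
ee_pos: [0.4415, 0.1483, 0.1838]
ee_rot: [-1.817, -1.818, -0.662]
contact_force: [0.0, 0.4, -0.4]
grip_width: 0.303
grip_force: 0.0
17.3 tcp [0.4415 0.1483 0.1838]
scene 0.004 147 [0.4259 0.3681]
scene 0.03 278 [0.4315 0.3841 0.0451]
scene 0.165 277 [0.436  0.3601 0.177 ]
[]
top 0.004 80 [0.4274 0.3744]
top 0.03 70 [0.428  0.379  0.0455]
top 0.165 306 [0.439  0.3557 0.1789]
[(array([ 0.438 ,  0.3536, -0.0006]), 0.57)]
scene salt 200 [0.4509 0.4059]
salt top 94 [0.4425 0.4092 0.0849]
salt [(array([0.4397, 0.4032, 0.0007]), 0.76)]
mill [(array([0.2179, 0.4032, 0.0005]), 0.79), (array([ 0.4409,  0.3581, -0.0019]), 0.64)]
top salt 81 [0.449  0.4087]
salt top 120 [0.446  0.4058 0.0861]
salt [(array([0.4438, 0.408 , 0.001 ]), 0.8)]
mill [(array([ 0.2134,  0.4022, -0.0057]), 0.95), (array([ 0.439 ,  0.357 , -0.0012]), 0.82)]
17.8
sauce [array([0.526, 0.397, 0.002])]
spice [array([0.324, 0.439, 0.001])]
pills [array([0.652, 0.389, 0.   ])]
tumbler [array([ 0.473,  0.529, -0.002])]
```

View pics/s9.png

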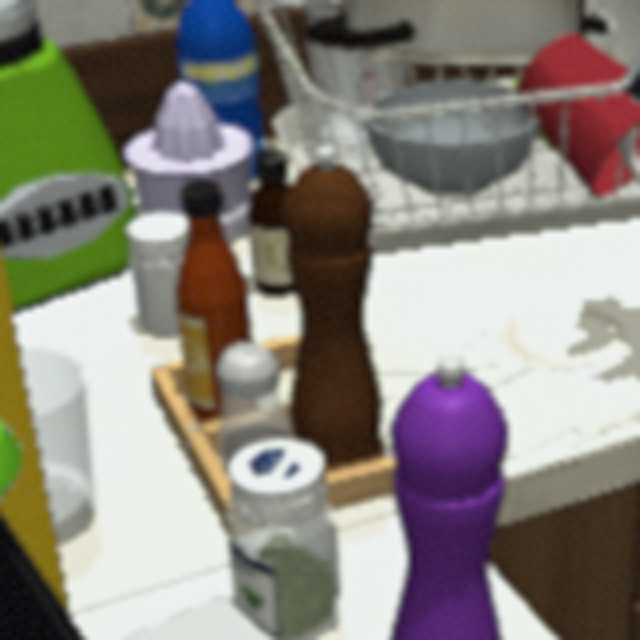

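Crop: the mill at (335,330) stands upright in the lane against the salt shaker at (250,390). The other things are where they were, and the hand is clear. Handing in.

```bash
python3 -c "from rig import job; print(job.job_done())"
```

```text
the job is handed in; nothing more can be done
None
```

The pepper mill stands upright in the rack's near lane, right up against the salt shaker, which it nudged back about 4 mm; the other things are where they were, the hand is clear, and the job was handed in at about 18 s.

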